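# Roll the code on a key box and open its lid

## Robot

A 6-joint arm with a two-finger parallel gripper is mounted at the origin on a cart in front of the work surface, level with it; the furniture and walls round the work are solid. World frame = base frame: x ahead of the robot, y to its left, z up, the work surface at z = 0. Lengths are in m, angles in rad, forces in N, time in s.
With the tool pointing down it reaches from about 0.35 to 0.975 m from the base axis. Payload 4.9 kg.
Tool frame: the origin (TCP) lies midway between the tips of the shut fingers; the grasp point (between the pads) lies ctrl.grip_point_offset behind it (ctrl.grip_point_offset is the distance from the TCP to the grasp point, in m); x points along the fingers, y is the direction in which the jaws open and shut, and the axes are right-handed (so a half turn about x gives the same grasp; the last joint's range is limited). The gripper opens to 85 mm and grips with 20 to 120 N. Pads are 22 mm wide; open, the fingers measure 114 mm over their backs; the gripper's body (76 mm by 85 mm) begins 54 mm behind the grasp point. The pads swing forward as they close: fully open they stand 13 mm farther back than shut.
Start: joints at [1.149, 0.053, 1.613, -0, 1.476, -0.119], TCP at [0.186, 0.597, 0.231] pointing down, gripper open.
Joint ranges: [-3.01, 3.01], [-1.01, 2.22], [0.06, 2.58], [-1.02, 4.17], [0.09, 2.62], [-3.14, 3.14]. Speed limits (rad/s): [2.57, 2.57, 3.14, 3.14, 3.14, 3.14].

## Interface

Orientations are given as a rotation vector (axis times angle).
In Python, from station import ctrl gives the robot as it stands. The module is installed in compiled form; this text tells all that it offers.
- The arm moves only by the tool drive_tool, never from a script. Its argument "commands" is text: rows parted by semicolons, each of 5 numbers parted by spaces: the closure, from -1 (fully open) to 1 (shut), so that 0 is half open, then the shift along the tool's x, y, z in units of 40 mm (1.0 is 40 mm), then the turn about the tool's x in units of 5 degrees (1.0 is 5 degrees). A call has 1 to 8 rows; each row is the pose to reach, as a shift and turn from the pose commanded when the call began, along the tool's axes at that moment; what a row does not reach only later rows make up. A row lasts 1/12 s, in which the tool goes at most 41.7 mm and 7.16 degrees, less where a joint would pass 70% of its speed; a pose out of reach is approached as far as the arm can. A call with a gripper value outside its range is refused whole. The fingers move at their own pace and stop on an object; "newtons" is the grip in N (left out, the last holds). Time passes only in rows, so rows that repeat a pose let the fingers close. It gives the time, the measured TCP pose, the force and the opening at its end, in the units of the state.
- ctrl.get_obs(): the state, without advancing time (a new reading comes with each control period).
- ctrl.get_image(name): name is "side" or "top" or "wrist"; returns (picture, depth): 400x640x3 uint8, blue, green, red; 400x640 float32, m along the optical axis (not along the pixel's ray), 0 where there is no reading.
- ctrl.camera_info(name): a dict with "K" (3x3 intrinsics, pixels), "T" (4x4, takes a point from camera to world coordinates). Camera axes: x right, y down, z forward; pixel columns grow to the right and rows downward; lengths in m; the calibration is good to about 2 mm. A picture is of the moment at which its call begins: read the wrist's pose just before it. camera_info takes no time and is no camera call; for the wrist camera it gives the pose at the moment of the call.
- ctrl.finish_job(): hands the job in, once; it reports no verdict.
The state is a dict: "t": time; "q": joint angles; "dq": joint speeds; "effort": joint torques, N m; "tool_pos": TCP position; "tool_rot": TCP orientation; "contact_force": force on the tool from outside, world axes, zero at the start; "wrist_torque": the same for the moment, N m; "opening": finger opening in m.
Only numpy, scipy, OpenCV 4.12 (cv2) and the standard library are available. Lean on these libraries where they do the work, as an engineer would, in place of code of your own. Each camera call takes 0.05 s, during which the arm holds its last target.

## Task

Unlock the key box: roll its three numbered thumbwheels, one at a time from left to right as the robot sees them, until 4, 7 and 2 stand uppermost, in line with the white marks, without shifting the wheels already set or those still to come. Then raise the lid by its T-handle to at least half open (45 degrees), let go so that it stays up, and leave the cup and the bottle stopper beside the box where they are.

Things in the scene. Friction and masses are not known exactly. Their poses are not given: they have to be found in the camera images.
- box_centre (a point): Grey metal key box, fixed to the worktop: 299 mm wide (its y, -151 to +148 mm), 124 mm deep (its x), 50 mm high. This point is in the plane of its flat top. x points away from the robot, y left along the wheels' axle, z up. Three black thumbwheels in a row along y stand in its left part, 52 mm from wheel to wheel; its right part is the key compartment with its lid.
- wheel_left_axle (a point): Centre of the left wheel, on its axle, (0, +115, 46) mm in the box frame (origin on the worktop under the box). Keeps the box's axes (does not turn with the wheel). All three wheels are alike: discs 60 mm in diameter, 15 mm thick (along y), flat sides; the axle is 4 mm below the box top, so 26 mm of the disc stands out.
- wheel_mid_axle (a point): Centre of the middle wheel, on its axle, (0, +63, 46) mm in the box frame (origin on the worktop under the box). Keeps the box's axes (does not turn with the wheel). White figures 0 to 9 go round each rim, upright as read from the robot; the one straight up counts, in line with short white marks on the box beside the wheel.
- wheel_right_axle (a point): Centre of the right wheel, on its axle, (0, +11, 46) mm in the box frame (origin on the worktop under the box). Keeps the box's axes (does not turn with the wheel). Between the figures each rim has ten grip lugs: bars 20 mm long across it (along y, 2.5 mm proud of each side), 4 mm wide, from radius 27 to 33 mm. 32 mm free between the lugs of neighbours.
- wheel_left (a joint): Left (+y) wheel, rad: 0 with figure 0 exactly uppermost, +0.6283 per figure (figure n at 0.6283 n); grows as the wheel's top rolls towards the robot (the box's -x). Stops at -0.31 and 5.97, half a figure outside 0 and 9. Smooth, no clicks; friction of 0.05 N m holds it where it is left. Wanted figure 4 = 2.513.
- wheel_mid (a joint): Middle wheel, rad: 0 with figure 0 exactly uppermost, +0.6283 per figure (figure n at 0.6283 n); grows as the wheel's top rolls towards the robot (the box's -x). Stops at -0.31 and 5.97, half a figure outside 0 and 9. Smooth, no clicks; friction of 0.05 N m holds it where it is left. Wanted figure 7 = 4.398.
- wheel_right (a joint): Right (-y) wheel, rad: 0 with figure 0 exactly uppermost, +0.6283 per figure (figure n at 0.6283 n); grows as the wheel's top rolls towards the robot (the box's -x). Stops at -0.31 and 5.97, half a figure outside 0 and 9. Smooth, no clicks; friction of 0.05 N m holds it where it is left. Wanted figure 2 = 1.257.
- wheel_mid_zero (a point): Point on the rim of the middle wheel at figure 0, 30 mm from the axle; turns with the wheel.
- wheel_right_zero (a point): Point on the rim of the right wheel at figure 0, 30 mm from the axle; turns with the wheel.
- lid (a joint): Lid of the key compartment: 0 shut, grows as its near edge lifts and swings up and away from the robot, to 1.7 rad. A stiff hinge (0.14 N m) holds it wherever it is left; about 3 N at the handle lifts it. A lock inside blocks it after about 1 degree unless all three wheels are within about 0.2 rad of the code.
- lid_handle (a point): Centre of the T-handle's steel cross-bar: round, 15 mm in diameter, 32 mm long along the box's y, flat ends; on a thin stem, its centre 29 mm above the top of the lid. Shut: at (-29, -85, 84) mm in the box frame (origin on the worktop under the box). Turns with the lid.
- lid_hinge (a point): Middle of the lid's hinge line at the far top edge of the box, (61, -85, 50) mm in the box frame; hinge line along the box's y. The handle swings on an arc about it, 90 mm in front and 34 mm above when shut. Does not turn with the lid.
- cup_mid (a point): White cup with a handle, 62x89x52 mm, loose on the worktop to the left of the box; its point is half-way up. Leave alone.
- stopper_mid (a point): Clear bottle stopper, 34 mm wide, 48 mm tall, loose on the worktop to the right of the box; its point is half-way up. Leave alone.

How it is judged:
On the way, in this order (a step that is already met when the one before it is completed fails the run):
1. left wheel rolled to 4 (value of joint wheel_left between 2.313 and 2.713 rad), for 0.2 s.
2. then middle wheel rolled to 7 (all of step 1 and value of joint wheel_mid between 4.198 and 4.598 rad), for 0.2 s.
3. then right wheel rolled to 2, lid still shut (all of step 2 and value of joint wheel_right between 1.057 and 1.457 rad and value of joint lid below 0.05 rad), for 0.2 s.
At the end, for the whole second after the job is handed in: The wheels stand at 4, 7 and 2 (each within 0.2 rad, about a third of a figure, of exactly uppermost), and the lid stands still, open by at least 0.75 rad (all of step 2 and value of joint wheel_right between 1.057 and 1.457 rad and value of joint lid above 0.75 rad and velocity of joint lid between -0.05 and 0.05 rad/s); the robot touches nothing.
It fails at once if the middle wheel is shifted (over 8 mm at the rim) while the left one is not at 4 (so also: the left one is moved off 4 afterwards) (not (value of joint wheel_left between 2.313 and 2.713 rad) and distance of wheel_mid_zero from where it was at the start of the episode above 0.008 m).
It fails at once if the right wheel is shifted (over 8 mm at the rim) while the left or middle one is not at its figure (not (value of joint wheel_left between 2.313 and 2.713 rad and value of joint wheel_mid between 4.198 and 4.598 rad) and distance of wheel_right_zero from where it was at the start of the episode above 0.008 m).
It fails at once if the lid is raised while a wheel is off the code (value of joint lid above 0.1 rad and not (value of joint wheel_left between 2.313 and 2.713 rad and value of joint wheel_mid between 4.198 and 4.598 rad and value of joint wheel_right between 1.057 and 1.457 rad)).
It fails at once if the cup is moved over 20 mm (distance of cup_mid from where it was at the start of the episode above 0.02 m).
It fails at once if the bottle stopper is moved over 20 mm (distance of stopper_mid from where it was at the start of the episode above 0.02 m).
It also fails if it takes over 61 s, if anything falls off the work surface, if the arm or the gripper's body presses on something with over 40 N, if the wrist force passes 120 N, or if a joint passes its speed limit or range.

## Working session

There is one attempt and no reset: what is moved stays moved. The work goes in short steps, Python scripts to look and compute and a tool call to move; the robot and the scene stay as the last step left them, time stands still between calls to the robot, and variables do not carry over. Pictures are saved under pics/ and viewed, and the job is handed in when it is done.

Besides the shell and the picture viewer there is one more tool, called after "Call:" as name(argument=value, ...) on one line, values as JSON. drive_tool: Moves the arm, as the interface text tells. Its arguments: {"type":"object","properties":{"commands":{"type":"string"},"newtons":{"type":"number"}},"required":["commands"]}

```bash
mkdir -p pics; cat > h.py <<'E'
import numpy as np, cv2
from station import ctrl
from scipy.spatial.transform import Rotation as R
np.set_printoptions(precision=4,suppress=True)
def snap(n,tag):
    T=np.array(ctrl.camera_info(n)["T"]);K=np.array(ctrl.camera_info(n)["K"])
    im,d=ctrl.get_image(n); cv2.imwrite(f"pics/{tag}.png",im); np.savez(f"pics/{tag}.npz",im=im,d=d,K=K,T=T)
    return im,d,K,T
def pt(d,K,T,u,v):
    z=d[v,u]; p=np.array([(u-K[0,2])/K[0,0]*z,(v-K[1,2])/K[1,1]*z,z,1]); return (T@p)[:3]
def plane(K,T,u,v,h):
    r=T[:3,:3]@np.linalg.solve(K,[u,v,1.]); return T[:3,3]+r*(h-T[2,3])/r[2]
E
python3 - <<'E'
from h import *
o=ctrl.get_obs(); print(o, ctrl.grip_point_offset); print(R.from_rotvec(o["tool_rot"]).as_matrix())
for n in ("side","top","wrist"):
    im,d,K,T=snap(n,n+"0"); print(n,K,T)
E
```

```text
{'t': 0.0, 'q': array([ 1.149 ,  0.0533,  1.6143,  0.    ,  1.476 , -0.119 ]), 'dq': array([-0.0009, -0.001 , -0.0003, -0.0002,  0.0013, -0.0003]), 'effort': array([ -0.0015, -39.3672, -37.018 ,  -0.0001,   0.0069,   0.    ]), 'tool_pos': array([0.1861, 0.596 , 0.2301]), 'tool_rot': array([ 0.2362,  1.5582, -0.2392]), 'contact_force': array([-0.3123,  0.1403, -0.0477]), 'wrist_torque': array([-0.0126,  0.0334,  0.0093]), 'opening': 0.08570976660636631} 0.0187
[[-0.0008  0.2982  0.9545]
 [-0.0018  0.9545 -0.2982]
 [-1.     -0.002  -0.0003]]
side [[448.6472   0.     312.5103]
 [  0.     448.6472 200.233 ]
 [  0.       0.       1.    ]] [[ 0.9081 -0.2297  0.3502  0.1435]
 [-0.4187 -0.5179  0.746  -0.6713]
 [ 0.01   -0.824  -0.5665  0.6292]
 [ 0.      0.      0.      1.    ]]
top [[456.2316   0.     323.1526]
 [  0.     456.2316 198.9356]
 [  0.       0.       1.    ]] [[ 0.0077 -0.9945  0.1044  0.3694]
 [-0.9999 -0.0087 -0.0094  0.0428]
 [ 0.0102 -0.1044 -0.9945  1.134 ]
 [ 0.      0.      0.      1.    ]]
wrist [[292.2854   0.     317.7521]
 [  0.     292.2854 199.4456]
 [  0.       0.       1.    ]] [[ 0.2992  0.9128  0.2779  0.1137]
 [ 0.9542 -0.2857 -0.0889  0.6186]
 [-0.0017  0.2917 -0.9565  0.3729]
 [ 0.      0.      0.      1.    ]]
```

View pics/top0.png

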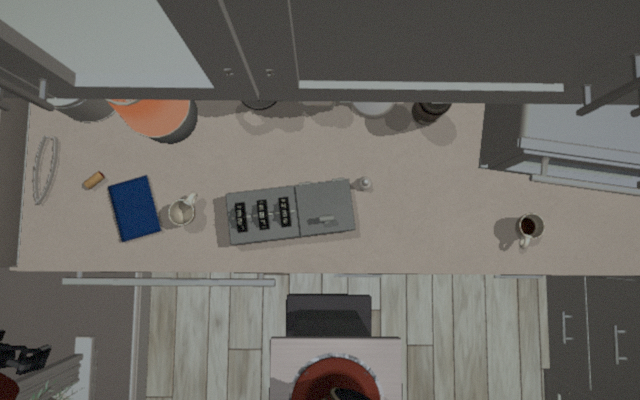

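View pics/side0.png

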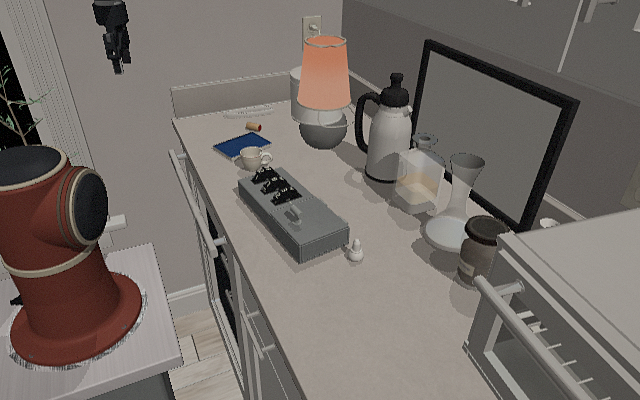

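View pics/wrist0.png

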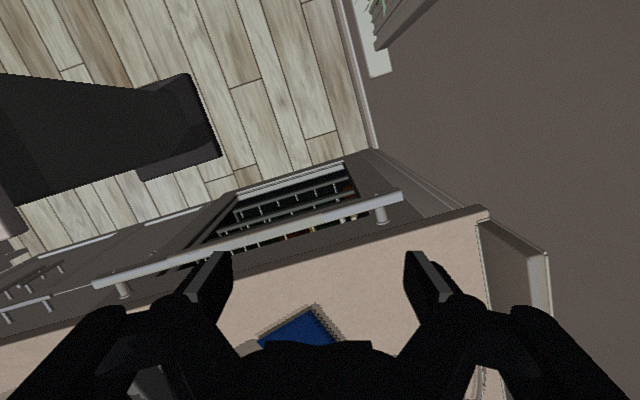

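```bash
python3 - <<'E'
from h import *
a=cv2.imread("pics/top0.png")[165:260,165:385]; cv2.imwrite("pics/top0z.png",cv2.resize(a,None,fx=3.6,fy=3.6,interpolation=cv2.INTER_CUBIC))
a=cv2.imread("pics/side0.png")[130:270,220:370]; cv2.imwrite("pics/side0z.png",cv2.resize(a,None,fx=4.2,fy=4.2,interpolation=cv2.INTER_CUBIC))
for n in("top0","side0"):
    z=np.load(f"pics/{n}.npz"); d,K,T=z["d"],z["K"],z["T"]
    v,u=np.mgrid[:400,:640]; P=np.stack([(u-K[0,2])/K[0,0]*d,(v-K[1,2])/K[1,1]*d,d],-1)@T[:3,:3].T+T[:3,3]
    x,y,h=P[...,0],P[...,1],P[...,2]
    reg=(d>0)&(x>.3)&(x<.56)&(y>-.12)&(y<.35)
    m=reg&(abs(h-.05)<.008)
    m=m.astype(np.uint8); m=cv2.morphologyEx(m,cv2.MORPH_OPEN,np.ones((3,3)))
    k,l,s,c=cv2.connectedComponentsWithStats(m); i=1+np.argmax(s[1:,4]); mm=l==i
    xy=P[mm][:,:2].astype(np.float32)*1000
    r=cv2.minAreaRect(xy); print(n,s[i],r,np.median(h[mm]), "table",np.median(h[reg&(h<.02)]))
    # high bits
    for lo,hi in((.06,.075),(.075,.095)):
        q=(reg&(h>lo)&(h<hi)).astype(np.uint8); k,l,s,c=cv2.connectedComponentsWithStats(q)
        for j in range(1,k):
            if s[j,4]>8: print(lo,s[j],P[l==j].mean(0))
E
```

```text
top0 [ 226  177  129   67 4993] ((456.2930908203125, 111.78538513183594), (127.50011444091797, 299.3293762207031), 7.520346641540527) 0.05193031898892975 table 0.00039472764312953323
0.06 [279 200   9   8  46] [0.4713 0.1263 0.07  ]
0.06 [257 202   9   9  49] [0.4648 0.1784 0.0696]
0.06 [235 204   9  12  59] [0.4558 0.2285 0.0691]
0.06 [259 211   7   7  19] [0.442  0.1736 0.0729]
0.06 [281 214   9  11  61] [0.4332 0.1217 0.0683]
0.06 [237 217   8  11  59] [0.4234 0.2242 0.07  ]
0.06 [260 219   8   8  47] [0.4249 0.1723 0.0666]
0.075 [280 204   9  14  59] [0.4529 0.1232 0.0774]
0.075 [257 208   9   9  42] [0.4496 0.1753 0.0776]
0.075 [235 211   9  11  46] [0.4398 0.2269 0.0772]
0.075 [320 214  14   8  92] [0.4364 0.025  0.0899]
0.075 [258 216   9   5  21] [0.4345 0.1756 0.0772]
side0 [ 238  168  112   81 3674] ((452.23211669921875, 111.43008422851562), (128.42623901367188, 303.22930908203125), 7.49672269821167) 0.05255220567326091 table -0.0020000428564425077
0.06 [255 167  21  12 132] [0.4332 0.2224 0.0681]
0.06 [263 177  24  13 147] [0.4384 0.171  0.0676]
0.06 [273 187  25  14 158] [0.4462 0.1198 0.0676]
0.06 [294 215   5   7  21] [0.4319 0.0216 0.067 ]
0.075 [262 167   6   4  11] [0.4347 0.226  0.0768]
0.075 [276 176   5   4  11] [0.4493 0.175  0.0764]
0.075 [284 186   6   6  14] [0.4506 0.1234 0.0765]
0.075 [290 205  14  14 108] [0.432  0.0214 0.086 ]
```

```bash
ls pics
```

```text
side0.npz
side0.png
side0z.png
top0.npz
top0.png
top0z.png
wrist0.npz
wrist0.png
```

View pics/top0z.png

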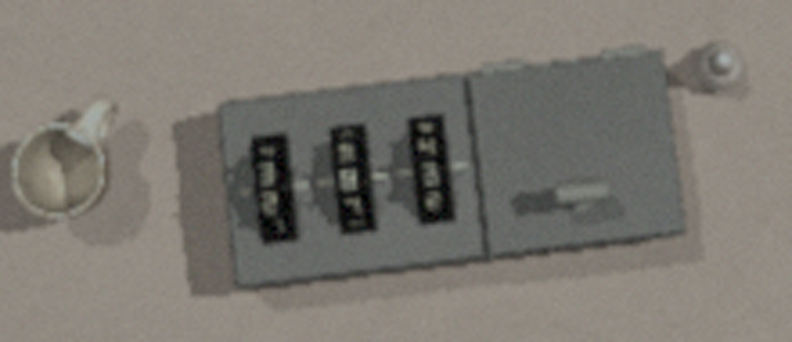

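View pics/side0z.png

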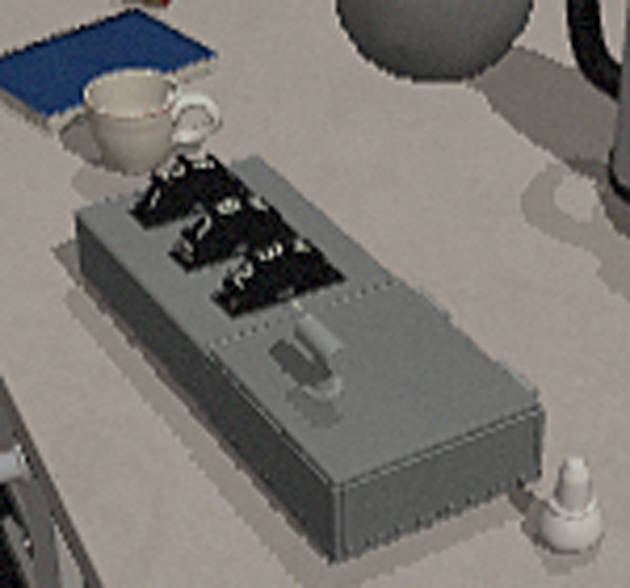

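```bash
cat >> h.py <<'E'
YAW=np.deg2rad(7.5); O=np.array([.4543,.1131,0])
RB=R.from_euler('z',YAW).as_matrix()
def b2w(x,y,z): return O+RB@(np.array([x,y,z])/1000)
def w2b(p): return RB.T@(np.array(p)-O)*1000
def go(xb,yb,zb):
    o=ctrl.get_obs(); M=R.from_rotvec(o["tool_rot"]).as_matrix()
    d=M.T@(b2w(xb,yb,zb)-o["tool_pos"])/.04
    ty=M[:,1]; yaw=np.arctan2(-ty[0],ty[1])
    print("t",o["t"],"tcp box",w2b(o["tool_pos"]),"open",o["opening"],"F",o["contact_force"],"units",d,"turn",-(np.rad2deg(YAW-yaw))/5)
E
python3 -c "
from h import *
go(35,63,230)"
```

```text
t 0.15 tcp box [-202.7898  513.8942  230.3409] open 0.08577618776256941 F [-1.2713 -0.0593  0.4634] units [ 0.0186 -7.7307 10.1313] turn -4.969673335714708
```

Call:
drive_tool(commands="-0.2 0 -7.7 10.1 -5; -0.2 0 -7.7 10.1 -5; -0.2 0 -7.7 10.1 -5; -0.2 0 -7.7 10.1 -5; -0.2 0 -7.7 10.1 -5; -0.2 0 -7.7 10.1 -5; -0.2 0 -7.7 10.1 -5; -0.2 0 -7.7 10.1 -5")

```text
t: 0.82
tool_pos: [0.3774, 0.326, 0.2311]
tool_rot: [-0.105, 1.568, 0.105]
contact_force: [0.9, 0.1, -0.2]
opening: 0.0513
```

```bash
python3 -c "
from h import *
go(35,63,230)"
```

```text
t 0.8167 tcp box [-48.453  221.1443 231.1267] open 0.05129942675222378 F [ 0.8703  0.0668 -0.1564] units [ 0.028  -3.9599  2.0743] turn 0.034698249723640606
```

Call:
drive_tool(commands="0 0 -3.96 2.07 0.03; 0 0 -3.96 2.07 0.03; 0 0 -3.96 2.07 0.03; 0 0 -3.96 2.07 0.03; 0 0 -3.96 2.07 0.03; 0 0 -3.96 2.07 0.03")

```text
t: 1.32
tool_pos: [0.4812, 0.1795, 0.231]
tool_rot: [-0.099, 1.569, 0.099]
contact_force: [0.2, 0.1, 0.7]
opening: 0.0428
```

```bash
python3 -c "
from h import *
go(35,63,230)
im,d,K,T=snap('wrist','w1')"
```

```text
t 1.3167 tcp box [ 35.365   62.2671 230.9647] open 0.04276727784345191 F [0.1619 0.0951 0.6995] units [ 0.0241  0.0183 -0.0092] turn -0.05522873301225066
```

View pics/w1.png

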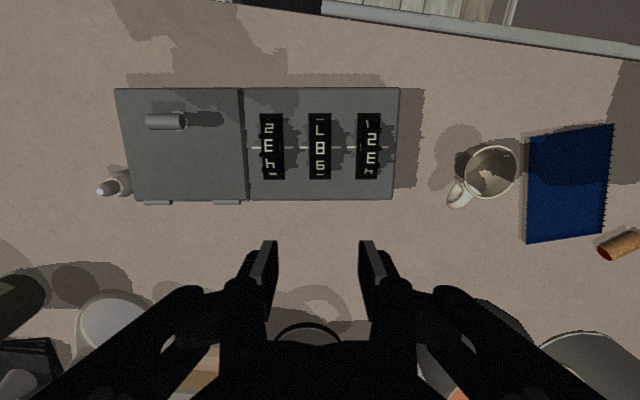

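```bash
python3 - <<'E'
from h import *
a=cv2.imread("pics/w1.png")[80:210,240:405][::-1,::-1]; cv2.imwrite("pics/w1z.png",cv2.resize(a,None,fx=4.5,fy=4.5,interpolation=cv2.INTER_CUBIC))
z=np.load("pics/w1.npz"); im,d,K,T=z["im"],z["d"],z["K"],z["T"]
v,u=np.mgrid[:400,:640]; P=np.stack([(u-K[0,2])/K[0,0]*d,(v-K[1,2])/K[1,1]*d,d],-1)@T[:3,:3].T+T[:3,3]
B=(P-O)@RB*1000
reg=(d>0)&(abs(B[...,0])<90)&(abs(B[...,1])<200)
m=reg&(abs(B[...,2]-50)<8); m=cv2.morphologyEx(m.astype(np.uint8),cv2.MORPH_OPEN,np.ones((3,3)))
print(cv2.minAreaRect(B[m>0][:,:2].astype(np.float32)),np.median(B[m>0][:,2]))
q=(reg&(B[...,2]>70)).astype(np.uint8);k,l,s,c=cv2.connectedComponentsWithStats(q)
for j in range(1,k):
  if s[j,4]>20: print(s[j],B[l==j].mean(0),np.percentile(B[l==j],[2,98],axis=0).tolist())
E
```

```text
((-0.6090316772460938, -22.091949462890625), (127.0477523803711, 343.6347961425781), 0.08471990376710892) 51.39400028329571
[145 114  40  16 613] [-31.2912 -81.1456  89.1798] [[-38.039067136362064, -97.93092485534031, 80.83066804624025], [-24.16942434716065, -67.11897474030494, 92.31662508308806]]
[360 128  22  40 669] [ -3.8458 116.0716  74.4276] [[-23.132894825603646, 106.87870272297828, 70.52713572433345], [16.04674548826605, 125.22600489704163, 79.64718829209572]]
[258 130  21  42 589] [-3.1776 12.7662 74.7588] [[-19.836141376523116, 3.970269571822413, 70.29978054643954], [19.006539159580814, 21.61113907540282, 79.0166771747375]]
[310 131  20  38 548] [-2.9266 64.4964 75.1401] [[-19.45545772864317, 55.787025714691524, 70.38138438297949], [15.283336748862828, 73.07223068250151, 78.96300784710154]]
[   29   241   578   159 43643] [ 24.5104  62.4768 302.9945] [[14.315955699167095, 3.0893472287807646, 249.21960530309047], [43.09432392203578, 121.90479171661202, 328.17666570362456]]
```

View pics/w1z.png

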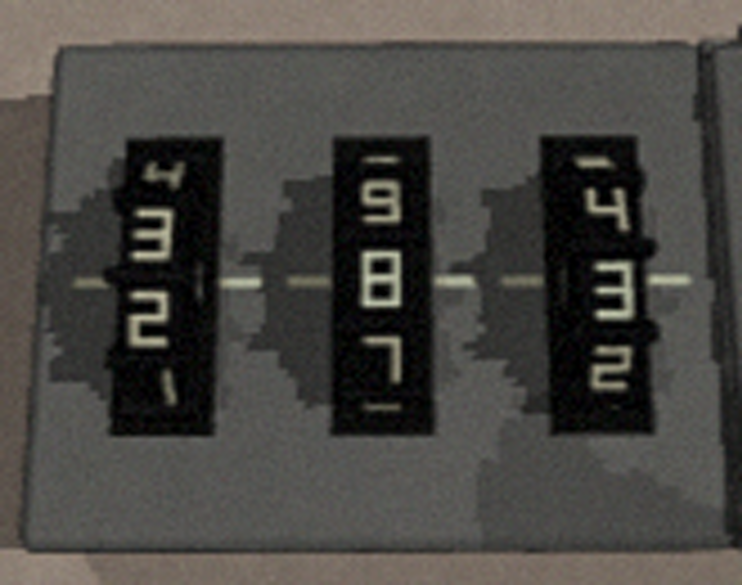

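```bash
cat >> h.py <<'E'
O=O+RB@np.array([-.0005,.0008,0])
def wheels(tag, dx=0):
    z=np.load(f"pics/{tag}.npz"); im,K,T=z["im"],z["K"],z["T"]
    C=w2b(T[:3,3]); hsv=im.max(2)
    for yc in (115,63,11):
        # angle map by projecting rim points
        print("wheel",yc)
        N=721; ph=np.linspace(-80,80,N); ys=np.linspace(-6.8,6.8,35)
        A,Y=np.meshgrid(np.deg2rad(ph),ys,indexing='ij')
        W=O+np.stack([30*np.sin(A)+dx,yc+Y,46+30*np.cos(A)],-1)/1000@RB.T
        c=(W-T[:3,3])@T[:3,:3]; u=(K[0,0]*c[...,0]/c[...,2]+K[0,2]).astype(np.float32); v=(K[1,1]*c[...,1]/c[...,2]+K[1,2]).astype(np.float32)
        I=cv2.remap(im.max(2),u,v,cv2.INTER_LINEAR)
        # far angle up, left (+y) at left
        J=I[::-1,::-1]; cv2.imwrite(f"pics/{tag}_u{yc}.png",J)
    ims=[cv2.resize(cv2.imread(f"pics/{tag}_u{yc}.png"),(180,580)) for yc in (115,63,11)]
    out=np.hstack(ims)
    for a in range(-80,81,10):
        r=int((80-a)/160*579); cv2.line(out,(0,r),(539,r),(0,0,255) if a==0 else (0,120,0),1); cv2.putText(out,str(a),(0,r),0,.4,(0,255,255),1)
    cv2.imwrite(f"pics/{tag}_unw.png",out)
E
python3 -c "
from h import *
wheels('w1')"
```

```text
wheel 115
wheel 63
wheel 11
```

View pics/w1_unw.png

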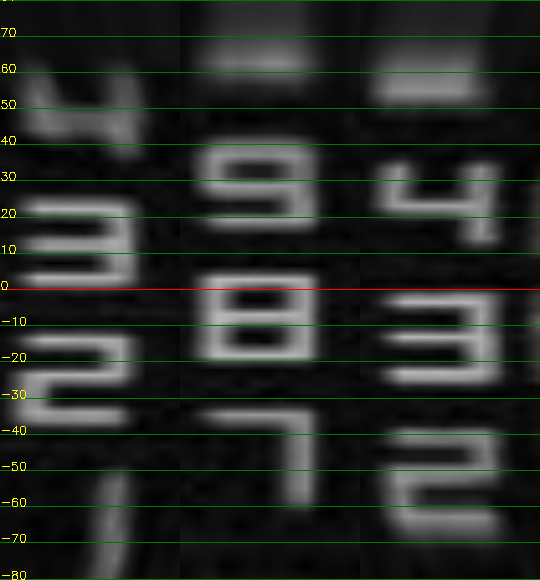

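```bash
python3 -c "
from h import *
go(15,115,110)"
```

```text
t 1.3667 tcp box [ 35.1223  63.1664 230.9005] open 0.04260506337519816 F [0.7759 0.0235 0.1834] units [ 3.0237  1.2929 -0.5033] turn -0.032476463502478084
```

Call:
drive_tool(commands="0.2 1 1.3 -0.5 0; 0.2 2 1.3 -0.5 0; 0.2 3.02 1.3 -0.5 0; 0.2 3.02 1.3 -0.5 0; 0.2 3.02 1.3 -0.5 0", newtons=20)

```text
t: 1.78
tool_pos: [0.4479, 0.2314, 0.1045]
tool_rot: [-0.107, 1.579, 0.104]
contact_force: [0.3, -0.3, 0.3]
opening: 0.034
```

```bash
python3 -c "
from h import *
go(15.2,115,60.8)
snap('wrist','w2')"
```

```text
t 1.7833 tcp box [  9.5902 117.3743 104.4947] open 0.033972837249946486 F [ 0.3261 -0.2661  0.2988] units [ 1.0908 -0.0581  0.1524] turn 0.039136867088590634
```

View pics/w2.png

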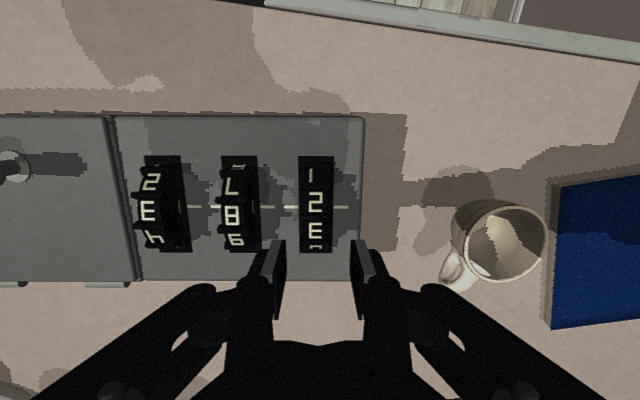

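```bash
python3 -c "
from h import *
go(15.2,115,60.8)"
```

```text
t 1.8333 tcp box [ 12.0356 117.3355 107.8397] open 0.03426202738806425 F [-1.4091  0.6447 -0.0242] units [ 1.1755 -0.0577  0.086 ] turn 0.03291860924192622
```

Call:
drive_tool(commands="0.2 0.6 -0.04 0.02 0; 0.2 0.6 -0.04 0.02 0; 0.2 0.6 -0.04 0.02 0; 0.2 0.6 -0.04 0.02 0")

```text
t: 2.17
tool_pos: [0.4555, 0.23, 0.0888]
tool_rot: [-0.102, 1.566, 0.104]
contact_force: [-0.3, 0.1, -0.8]
opening: 0.034
```

```bash
python3 -c "
from h import *
go(15.2,115,60.8)"
```

```text
t 2.1667 tcp box [ 16.9803 114.9425  88.7502] open 0.03401976160664513 F [-0.2921  0.1193 -0.7789] units [ 0.6986  0.001  -0.0465] turn 0.002777819781314193
```

Call:
drive_tool(commands="0.2 0.3 0 -0.03 0; 0.2 0.66 0 -0.03 0; 0.2 0.66 0 -0.03 0; 0.2 0.66 0 -0.03 0; 0.2 0.66 0 -0.03 0")

```text
t: 2.58
tool_pos: [0.4537, 0.2293, 0.0608]
tool_rot: [-0.102, 1.567, 0.103]
contact_force: [-0.3, 0.5, 0.6]
opening: 0.0341
```

```bash
python3 -c "
from h import *
go(15.2,115,60.8)
snap('wrist','w3');go(15.2,115,60.8);wheels('w3')"
```

```text
t 2.5833 tcp box [ 15.0537 114.4956  60.7971] open 0.03408719004383936 F [-0.2867  0.5203  0.6233] units [-0.0001  0.0126  0.0037] turn -0.0016965603422252988
t 2.6333 tcp box [ 15.2873 114.537   61.0701] open 0.03439223155591092 F [ 0.4713 -0.3263  0.7033] units [ 0.0068  0.0116 -0.0022] turn -0.001340843738147538
wheel 115
wheel 63
wheel 11
```

View pics/w3.png

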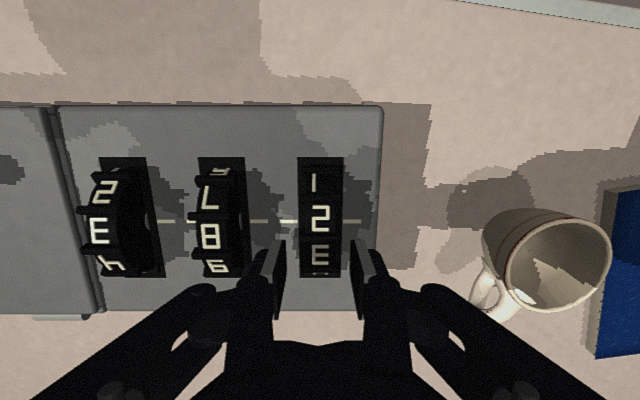

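View pics/w3_unw.png

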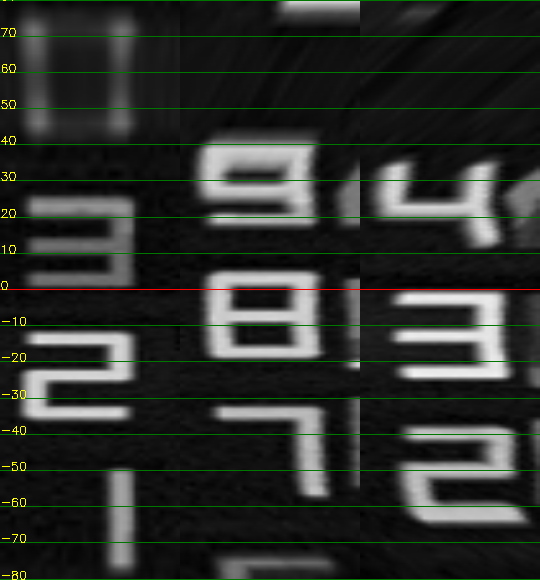

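Call:
drive_tool(commands="1 0 0 0 0; 1 0 0 0 0; 1 0 0 0 0; 1 0 0 0 0; 1 0 0 0 0", newtons=20)

```text
t: 3.05
tool_pos: [0.4539, 0.2303, 0.0612]
tool_rot: [-0.101, 1.567, 0.105]
contact_force: [-0.1, 5.8, 3.1]
opening: 0.0186
```

```bash
python3 -c "
from h import *
go(15.2,115,60.8)"
```

```text
t 3.05 tcp box [ 15.4205 115.4228  61.1994] open 0.018567080325917064 F [-0.1003  5.8442  3.1009] units [ 0.01   -0.0106 -0.0055] turn -0.00040636768372489423
```

Call:
drive_tool(commands="1 -0.05 0.02 -0.1 0; 1 -0.09 0.02 -0.23 0; 1 -0.11 0.02 -0.36 0; 1 -0.1 0.02 -0.49 0; 1 -0.07 0.02 -0.62 0; 1 -0.07 0.02 -0.62 0; 1 -0.07 0.02 -0.62 0")

```text
t: 3.63
tool_pos: [0.4293, 0.2272, 0.0646]
tool_rot: [-0.102, 1.566, 0.103]
contact_force: [0.3, 2.3, 7.4]
opening: 0.0182
```

```bash
python3 -c "
from h import *
go(-9.3,115,63.5)
snap('wrist','w4');wheels('w4')"
```

```text
t 3.6333 tcp box [ -9.396  115.5499  64.6312] open 0.01824581083844737 F [0.2811 2.32   7.3629] units [ 0.0283 -0.0138  0.0023] turn 0.002508978871913152
wheel 115
wheel 63
wheel 11
```

View pics/w4_unw.png

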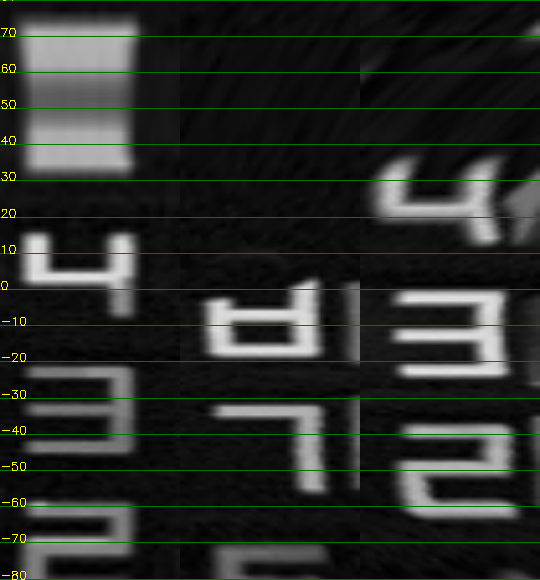

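View pics/w4.png

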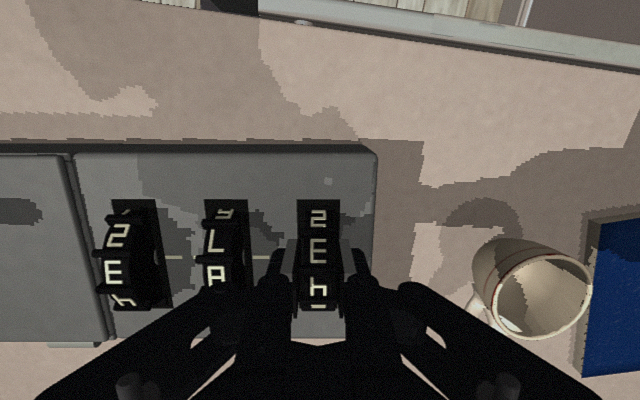

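Call:
drive_tool(commands="1 0.02 0 -0.04 0; 1 0.02 0 -0.04 0; 1 0.02 0 -0.04 0; 0.2 0.02 0 -0.04 0; 0.2 0.02 0 -0.04 0; 0.2 0.02 0 -0.04 0")

```text
t: 4.18
tool_pos: [0.4258, 0.2258, 0.0611]
tool_rot: [-0.104, 1.571, 0.102]
contact_force: [-0.7, -0.4, 0.0]
opening: 0.034
```

Call:
drive_tool(commands="0.2 -0.5 0 0 0; 0.2 -1.2 -0.3 0 0; 0.2 -1.2 -1.3 0.2 0; 0.2 -1.2 -1.3 0.2 0; 0.2 -1.2 -1.3 0.2 0; 0.2 -1.2 -1.3 0.2 0")

```text
t: 4.68
tool_pos: [0.4407, 0.1757, 0.109]
tool_rot: [-0.102, 1.571, 0.102]
contact_force: [0.2, -0.5, -0.1]
opening: 0.0343
```

```bash
python3 -c "
from h import *
go(0,63,110)
snap('wrist','w5');wheels('w5');snap('top','t5');go(0,63,110);wheels('t5')"
```

```text
t 4.6833 tcp box [ -4.8099  62.9889 108.9603] open 0.034327963873881075 F [ 0.2383 -0.461  -0.0634] units [-0.0263  0.0004  0.1202] turn -0.01103788905388857
wheel 115
wheel 63
wheel 11
t 4.7833 tcp box [ -4.8635  63.7557 108.9423] open 0.03421896256765973 F [-0.2759  0.1943 -0.0199] units [-0.0267 -0.019   0.1215] turn 0.009821513022607474
wheel 115
wheel 63
wheel 11
```

View pics/w5_unw.png

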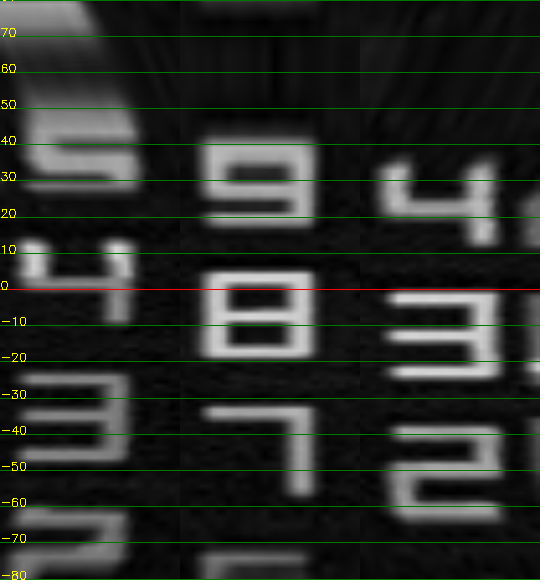

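View pics/w5.png

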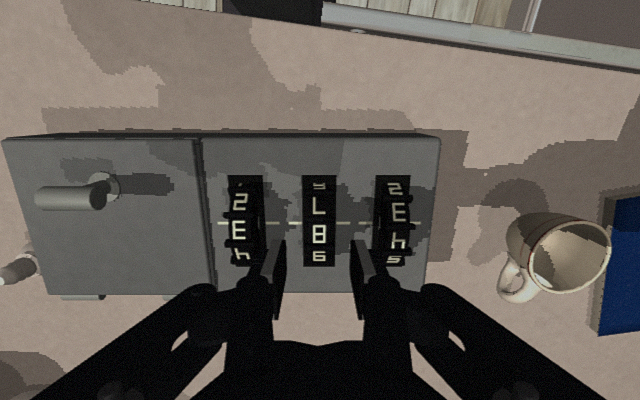

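Call:
drive_tool(commands="0.2 0 0 -0.21 0; 0.2 0.3 0 -0.21 0; 0.2 0.8 0 -0.21 0; 0.2 1.17 0 -0.21 0; 0.2 1.17 0 -0.21 0; 0.2 1.17 0 -0.21 0; 0.2 1.17 0 -0.21 0")

```text
t: 5.37
tool_pos: [0.4334, 0.1752, 0.0635]
tool_rot: [-0.103, 1.568, 0.103]
contact_force: [0.5, 0.5, 0.4]
opening: 0.0344
```

```bash
python3 -c "
from h import *
go(-13.2,63.8,62)"
```

```text
t 5.3667 tcp box [-12.1463  63.5328  63.5253] open 0.03436562808563848 F [0.4824 0.454  0.3523] units [ 0.0381  0.0067 -0.0263] turn 0.006469261208572541
```

Call:
drive_tool(commands="1 0.03 0 -0.02 0; 1 0.03 0 -0.02 0; 1 0.03 0 -0.02 0; 1 0.03 0 -0.02 0; 1 0.03 0 -0.02 0")

```text
t: 5.78
tool_pos: [0.4333, 0.1753, 0.0631]
tool_rot: [-0.102, 1.567, 0.103]
contact_force: [-0.8, 1.6, 5.4]
opening: 0.0184
```

```bash
python3 -c "
from h import *
go(-13.2,63.8,62)"
```

```text
t 5.7833 tcp box [-12.2263  63.5815  63.146 ] open 0.018359048496171166 F [-0.8398  1.5687  5.3871] units [ 0.0286  0.0054 -0.0244] turn -0.001465742004484664
```

Call:
drive_tool(commands="1 -0.05 0 0.12 0; 1 -0.07 0 0.25 0; 1 -0.07 0 0.4 0; 1 -0.06 0 0.49 0; 1 -0.04 0 0.57 0; 1 -0.04 0 0.57 0; 1 -0.04 0 0.57 0")

```text
t: 6.37
tool_pos: [0.4555, 0.1781, 0.0636]
tool_rot: [-0.102, 1.568, 0.103]
contact_force: [-1.4, 4.4, 1.5]
opening: 0.0185
```

```bash
python3 -c "
from h import *
go(9.3,63.8,63.5)
snap('wrist','w6');wheels('w6')"
```

```text
t 6.3667 tcp box [10.1362 63.4955 63.5694] open 0.018476592712946077 F [-1.3692  4.4476  1.5361] units [ 0.0017  0.0076 -0.0209] turn -0.000594333359884594
wheel 115
wheel 63
wheel 11
```

View pics/w6_unw.png

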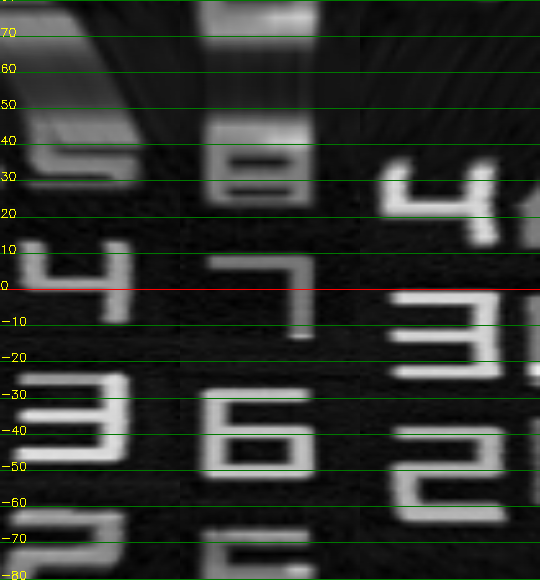

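Call:
drive_tool(commands="1 0.01 0 0.03 0; 1 0.01 0 0.03 0; 1 0.01 0 0.03 0; 0.2 0.01 0 0.03 0; 0.2 0.01 0 0.03 0; 0.2 0.01 0 0.03 0")

```text
t: 6.92
tool_pos: [0.4565, 0.1773, 0.0632]
tool_rot: [-0.104, 1.568, 0.102]
contact_force: [0.3, 0.3, 0.1]
opening: 0.034
```

Call:
drive_tool(commands="0.2 -0.5 0 0 0; 0.2 -1.2 -0.3 -0.1 0; 0.2 -1.2 -1.3 -0.4 0; 0.2 -1.2 -1.3 -0.4 0; 0.2 -1.2 -1.3 -0.4 0; 0.2 -1.2 -1.3 -0.4 0")

```text
t: 7.42
tool_pos: [0.4471, 0.124, 0.111]
tool_rot: [-0.102, 1.569, 0.102]
contact_force: [-0.4, 0.4, -0.4]
opening: 0.0343
```

```bash
python3 -c "
from h import *
snap('wrist','w7');wheels('w7');go(-16.5,11.8,61)"
```

```text
wheel 115
wheel 63
wheel 11
t 7.4667 tcp box [ -5.2438  11.3955 110.7322] open 0.033870651117658246 F [-0.4371  0.1348  0.4117] units [ 1.2435  0.0102 -0.2804] turn -3.8706673229315176e-05
```

View pics/w7_unw.png

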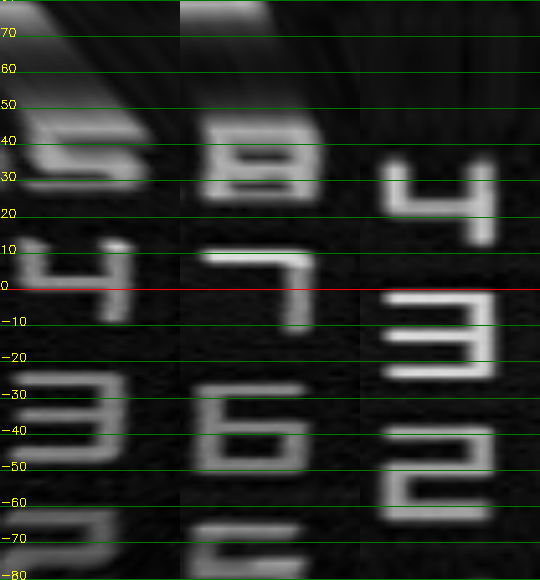

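View pics/w7.png

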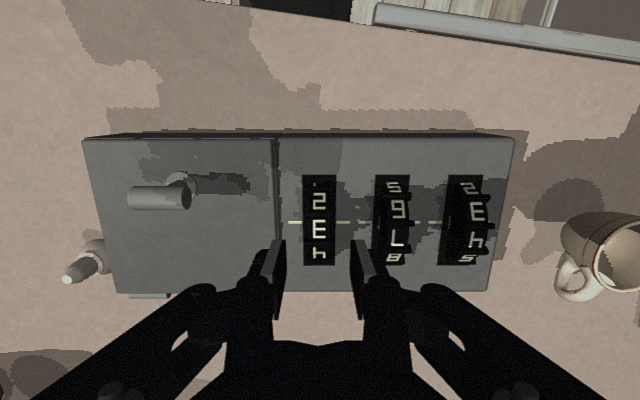

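Call:
drive_tool(commands="0.2 0 0.01 -0.25 0; 0.2 0.3 0.01 -0.25 0; 0.2 0.8 0.01 -0.25 0; 0.2 1.24 0.01 -0.25 0; 0.2 1.24 0.01 -0.25 0; 0.2 1.24 0.01 -0.25 0; 0.2 1.24 0.01 -0.25 0")

```text
t: 8.05
tool_pos: [0.4376, 0.1238, 0.0618]
tool_rot: [-0.103, 1.568, 0.103]
contact_force: [0.7, 0.5, -0.2]
opening: 0.0344
```

Call:
drive_tool(commands="1 0 0 0 0; 1 0 0 0 0; 1 0 0 0 0; 1 0 0 0 0; 1 0 0 0 0")

```text
t: 8.47
tool_pos: [0.4383, 0.1236, 0.0628]
tool_rot: [-0.103, 1.566, 0.103]
contact_force: [-0.1, 1.3, 3.9]
opening: 0.0185
```

```bash
python3 -c "
from h import *
go(-15.7,11.8,61)"
```

```text
t 8.4667 tcp box [-14.0412  11.6873  62.8104] open 0.018547801332265315 F [-0.0674  1.2985  3.9475] units [ 0.0452  0.0028 -0.0416] turn -0.0001203314245935069
```

Call:
drive_tool(commands="1 -0.05 0 0.12 0; 1 -0.09 0 0.25 0; 1 -0.1 0 0.39 0; 1 -0.09 0 0.52 0; 1 -0.06 0 0.64 0; 1 -0.06 0 0.64 0; 1 -0.06 0 0.64 0")

```text
t: 9.05
tool_pos: [0.4634, 0.1269, 0.064]
tool_rot: [-0.103, 1.567, 0.103]
contact_force: [-0.1, 1.1, 1.0]
opening: 0.0182
```

```bash
python3 -c "
from h import *
snap('wrist','w8');wheels('w8');go(9.8,11.8,61)"
```

```text
wheel 115
wheel 63
wheel 11
t 9.1 tcp box [11.1382 11.6375 64.0724] open 0.018411926477425768 F [0.7594 0.346  1.1804] units [ 0.0768  0.0041 -0.0336] turn -0.0008806986815432596
```

View pics/w8_unw.png

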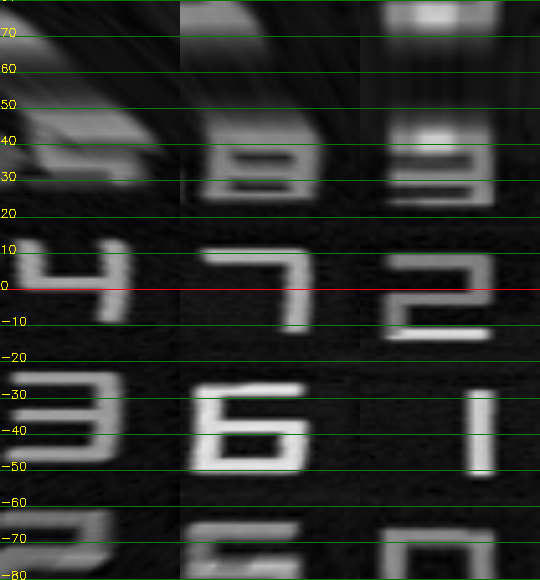

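Call:
drive_tool(commands="1 0.01 0 0.03 0; 1 0.01 0 0.03 0; 1 0.01 0 0.03 0; 0.2 0.01 0 0.03 0; 0.2 0.01 0 0.03 0; 0.2 0.01 0 0.03 0")

```text
t: 9.6
tool_pos: [0.4637, 0.1268, 0.0634]
tool_rot: [-0.103, 1.568, 0.103]
contact_force: [-0.0, 0.6, -0.4]
opening: 0.0343
```

Call:
drive_tool(commands="0.2 -0.6 0 0 0; 0.2 -1.3 0 0 0; -0.1 -1.6 -1 -0.5 0; -0.1 -1.6 -2 -1 0; -0.1 -1.6 -2.42 -1.02 0; -0.1 -1.6 -2.42 -1.02 0; -0.1 -1.6 -2.42 -1.02 0; -0.1 -1.6 -2.42 -1.02 0")

```text
t: 10.27
tool_pos: [0.4361, 0.0258, 0.1276]
tool_rot: [-0.102, 1.568, 0.103]
contact_force: [0.8, -0.9, -0.2]
opening: 0.0467
```

```bash
python3 - <<'E'
from h import *
snap('wrist','w9');snap('side','s9');wheels('w9');go(-29,-84.5,76)
z=np.load("pics/s9.npz"); im,d,K,T=z["im"],z["d"],z["K"],z["T"]
cv2.imwrite("pics/s9z.png",cv2.resize(im[60:280,190:390],None,fx=2.7,fy=2.7,interpolation=cv2.INTER_CUBIC))
z=np.load("pics/w9.npz"); im,d,K,T=z["im"],z["d"],z["K"],z["T"]
v,u=np.mgrid[:400,:640]; P=np.stack([(u-K[0,2])/K[0,0]*d,(v-K[1,2])/K[1,1]*d,d],-1)@T[:3,:3].T+T[:3,3]
B=(P-O)@RB*1000
q=(d>0)&(B[...,2]>80)&(B[...,2]<100)&(B[...,0]<0)&(B[...,1]<-40)&(B[...,1]>-130)
print(np.percentile(B[q],[2,50,98],axis=0))
E
```

```text
wheel 115
wheel 63
wheel 11
t 10.3667 tcp box [-28.9378 -84.4596 127.4282] open 0.04708060478128155 F [ 0.1998  0.5305 -0.5383] units [ 1.2857 -0.0014 -0.0009] turn 0.012963194867521089
[[-38.0279 -99.3699  84.3509]
 [-33.164  -84.561   90.2381]
 [-25.189  -69.065   92.2473]]
```

View pics/w9.png

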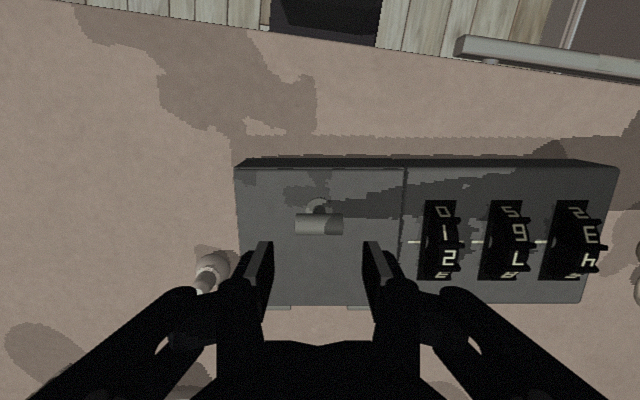

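View pics/w9_unw.png

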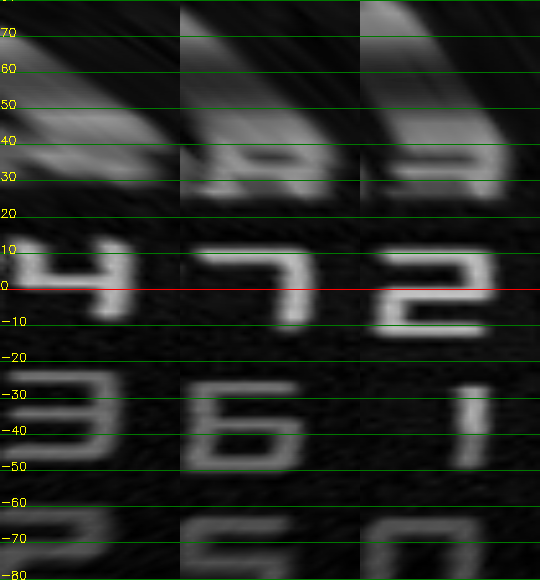

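View pics/s9z.png

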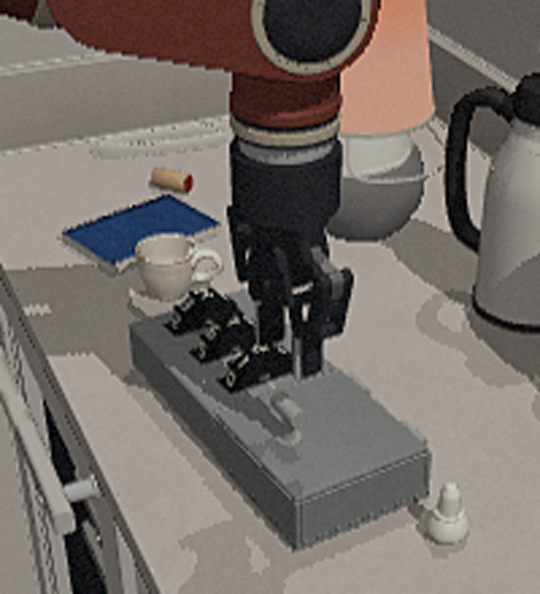

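Call:
drive_tool(commands="-0.1 0.4 0 -0.03 0; -0.1 0.9 0 -0.03 0; -0.1 1.43 0 -0.03 0; -0.1 1.43 0 -0.03 0; -0.1 1.43 0 -0.03 0; -0.1 1.43 0 -0.03 0")

```text
t: 10.87
tool_pos: [0.4355, 0.0259, 0.0714]
tool_rot: [-0.104, 1.568, 0.103]
contact_force: [0.8, -0.1, -0.2]
opening: 0.047
```

Call:
drive_tool(commands="1 0 0 0 0; 1 0 0 0 0; 1 0 0 0 0; 1 0 0 0 0; 1 0 0 0 0", newtons=30)

```text
t: 11.28
tool_pos: [0.436, 0.0263, 0.0724]
tool_rot: [-0.101, 1.566, 0.104]
contact_force: [-1.4, 5.7, 4.6]
opening: 0.0311
```

```bash
python3 - <<'E'
from h import *
go(-29,-84.5,70)
r=np.hypot(90,34);a0=np.arctan2(34,90)
for a in range(0,64,6):
    t=a0+np.deg2rad(a); print(a, "tx",round(-(r*np.sin(t)-34)/40,2),"tz",round((-r*np.cos(t)+90)/40,2))
E
```

```text
t 11.2833 tcp box [-28.9871 -84.4644  72.3523] open 0.031114808956850294 F [-1.3884  5.6891  4.6426] units [ 0.0588 -0.001  -0.0005] turn -0.001581074848238439
0 tx -0.0 tz -0.0
6 tx -0.23 tz 0.1
12 tx -0.45 tz 0.23
18 tx -0.65 tz 0.37
24 tx -0.84 tz 0.54
30 tx -1.01 tz 0.73
36 tx -1.16 tz 0.93
42 tx -1.29 tz 1.15
48 tx -1.39 tz 1.38
54 tx -1.47 tz 1.62
60 tx -1.52 tz 1.86
```

Gripping the bar (31 mm). Lift in two calls, starting slowly.

Call:
drive_tool(commands="1 -0.12 0 0.05 0; 1 -0.23 0 0.1 0; 1 -0.34 0 0.16 0; 1 -0.45 0 0.23 0; 1 -0.55 0 0.3 0; 1 -0.65 0 0.37 0; 1 -0.65 0 0.37 0")

```text
t: 11.87
tool_pos: [0.4495, 0.0281, 0.097]
tool_rot: [-0.102, 1.569, 0.104]
contact_force: [-1.2, 5.9, -1.8]
opening: 0.0312
```

```bash
python3 - <<'E'
from h import *
go(-14.2,-84.5,98.3)
snap('side','s10')
cv2.imwrite("pics/s10z.png",cv2.resize(cv2.imread("pics/s10.png")[60:280,190:390],None,fx=2.7,fy=2.7,interpolation=cv2.INTER_CUBIC))
E
```

```text
t 11.8667 tcp box [-15.3397 -84.4775  96.9721] open 0.031212466765638252 F [-1.1954  5.9225 -1.7503] units [-0.0332 -0.0005  0.0285] turn 0.0012243546759942044
```

View pics/s10z.png

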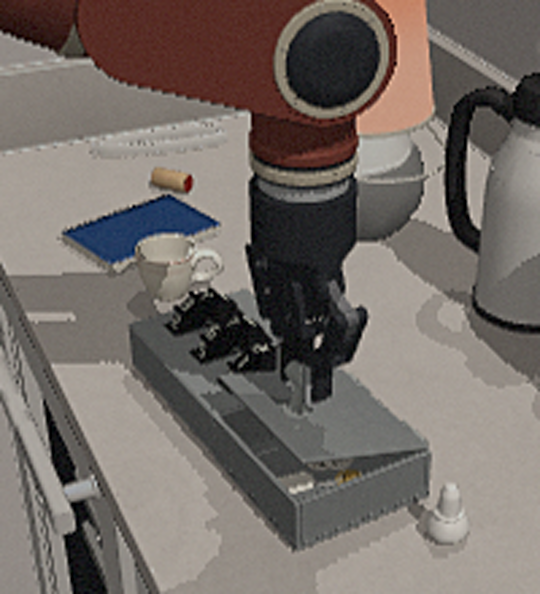

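Call:
drive_tool(commands="1 -0.1 0 0.08 0; 1 -0.19 0 0.17 0; 1 -0.28 0 0.26 0; 1 -0.36 0 0.36 0; 1 -0.44 0 0.46 0; 1 -0.51 0 0.56 0; 1 -0.58 0 0.67 0; 1 -0.64 0 0.78 0")

```text
t: 12.58
tool_pos: [0.4791, 0.032, 0.1218]
tool_rot: [-0.102, 1.573, 0.104]
contact_force: [-4.4, 4.8, -1.8]
opening: 0.0312
```

Call:
drive_tool(commands="1 -0.05 0 0.11 0; 1 -0.1 0 0.23 0; 1 -0.14 0 0.35 0; 1 -0.18 0 0.47 0; 1 -0.21 0 0.59 0; 1 -0.23 0 0.71 0; 1 -0.23 0 0.71 0; 1 -0.23 0 0.71 0")

```text
t: 13.25
tool_pos: [0.5088, 0.0358, 0.1321]
tool_rot: [-0.102, 1.569, 0.104]
contact_force: [-1.7, 5.0, -0.9]
opening: 0.0313
```

```bash
python3 - <<'E'
from h import *
go(45.4,-84.5,132.8)
snap('side','s11')
cv2.imwrite("pics/s11z.png",cv2.resize(cv2.imread("pics/s11.png")[60:280,190:390],None,fx=2.7,fy=2.7,interpolation=cv2.INTER_CUBIC))
E
```

```text
t 13.25 tcp box [ 44.4334 -84.5269 132.1099] open 0.031274737137775725 F [-1.7384  4.9645 -0.9356] units [-0.0173  0.0007  0.0242] turn -0.0007406548426819025
```

View pics/s11z.png

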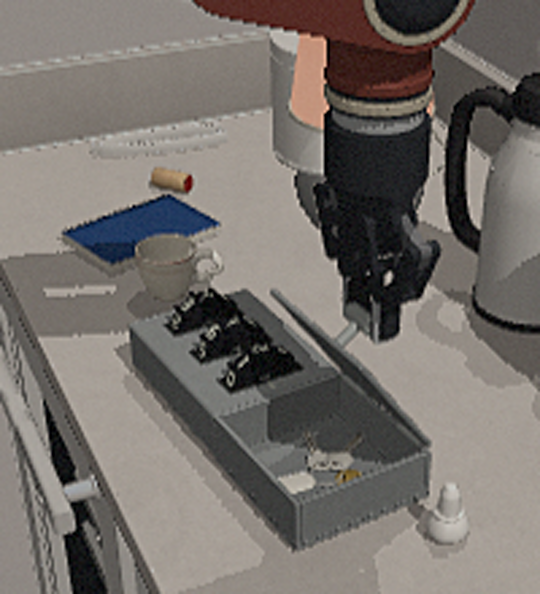

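Call:
drive_tool(commands="-0.1 0 0 0 0; -0.1 0 0 0 0; -0.1 0 0 0 0; -0.1 0 0 0 0; -0.1 0 0 0 0; -0.1 -0.1 0 0 0; -0.1 -0.3 0 0 0; -0.1 -0.6 0 0 0")

```text
t: 13.97
tool_pos: [0.5079, 0.0351, 0.1552]
tool_rot: [-0.103, 1.57, 0.103]
contact_force: [-0.2, 0.1, -0.6]
opening: 0.0471
```

Call:
drive_tool(commands="-0.1 -0.6 0 0 0; -0.1 -1.5 0 0 0; -0.1 -2.2 0 0 0; -0.1 -2.2 0 0 0; -0.1 -2.2 0 0 0; -0.1 -2.2 0 0 0")

```text
t: 14.47
tool_pos: [0.5086, 0.0351, 0.2438]
tool_rot: [-0.103, 1.568, 0.103]
contact_force: [-0.2, -0.1, -0.2]
opening: 0.0467
```

```bash
python3 - <<'E'
from h import *
go(45.4,-84.5,132.8)
snap('side','s12');snap('wrist','w12');wheels('w12');snap('top','t12')
cv2.imwrite("pics/s12z.png",cv2.resize(cv2.imread("pics/s12.png")[60:280,190:390],None,fx=2.7,fy=2.7,interpolation=cv2.INTER_CUBIC))
z=np.load("pics/s12.npz"); d,K,T=z["d"],z["K"],z["T"]
v,u=np.mgrid[:400,:640]; P=np.stack([(u-K[0,2])/K[0,0]*d,(v-K[1,2])/K[1,1]*d,d],-1)@T[:3,:3].T+T[:3,3]
B=(P-O)@RB*1000
q=(d>0)&(B[...,2]>70)&(B[...,2]<150)&(B[...,1]>-150)&(B[...,1]<-105)&(B[...,0]>-10)&(B[...,0]<60)
b=B[q]; print(len(b),np.rad2deg(np.median(np.arctan2(b[:,2]-50,61-b[:,0]))))
E
```

```text
t 14.4667 tcp box [ 44.1618 -85.1745 243.798 ] open 0.04670696836766023 F [-0.2177 -0.1446 -0.1682] units [2.775  0.0174 0.0293] turn 2.7856280134102813e-05
wheel 115
wheel 63
wheel 11
147 53.99268612992485
```

View pics/s12z.png

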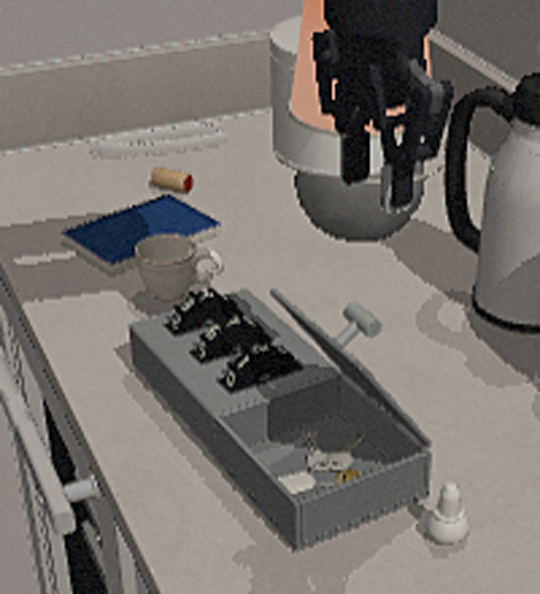

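View pics/w12.png

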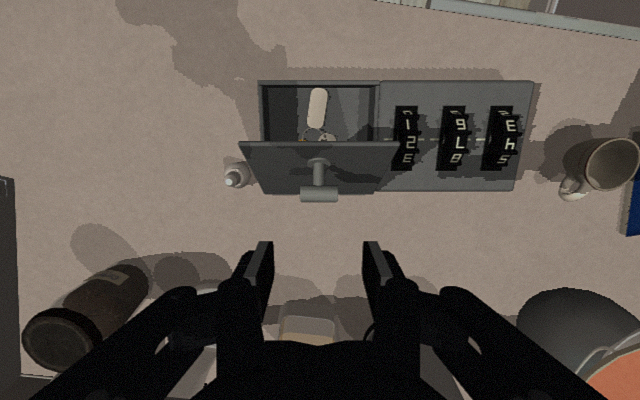

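View pics/t12.png

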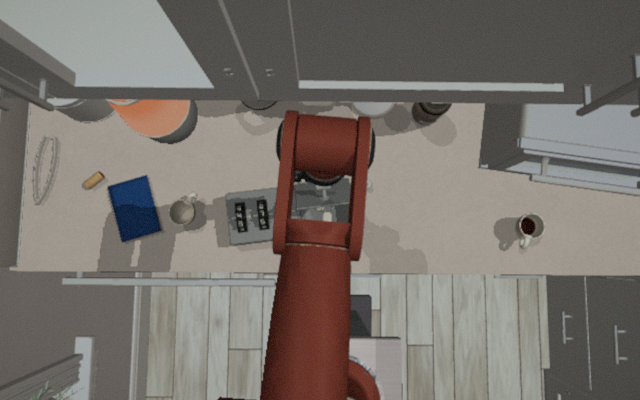

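View pics/w12_unw.png

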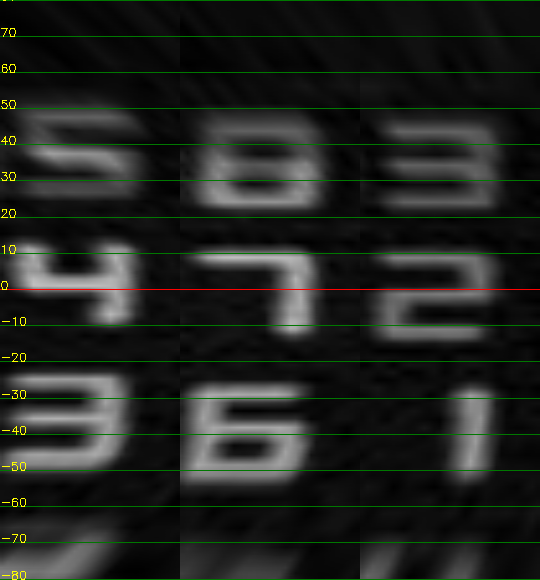

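```bash
python3 -c "
from h import *
ctrl.finish_job(); print(ctrl.get_obs()['t'])"
```

```text
the job is handed in; nothing more can be done
the job is handed in; nothing more can be done
```

I set the wheels to 4, 7 and 2 from left to right. Each time I gripped one rim lug and carried it round on an arc. I then gripped the ends of the T-bar, swung the lid up, let go and moved clear, and handed the job in at about 14.6 s of the 61 s allowed. The hand-in reports no verdict, so the results below are my own checks.

- **Wheels:** the last wrist picture shows 4, 7 and 2 uppermost, each within about 2° (the limit is about 11°). The two wheels not being turned showed no visible shift while the third was set.
- **Lid:** it stayed up after I let go. Two estimates of the angle disagree slightly: the gripper's path gives about 58°, and the side camera's depth gives about 54°, possibly because it saw the lid's underside. Both are well above the 43° (0.75 rad) needed.
- **Surroundings:** the cup is at the same place in the top view as at the start, and the stopper looks unmoved in the side view. I judged both by eye. The arm was in free air, with the measured force near zero.

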